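# Load the slide magazine into the scanner without touching the guide rails

### The arm

A 6-joint arm with a two-finger parallel gripper is mounted at the origin on the work surface. World frame = base frame: x ahead of the robot, y to its left, z up, the work surface at z = 0. Lengths are in m, angles in rad, forces in N, time in s.
With the tool pointing down it reaches from about 0.35 to 0.875 m from the base axis. Payload 15.5 kg.
Tool frame: the origin (TCP) lies midway between the tips of the shut fingers; the grasp point (between the pads) lies 19 mm behind it (manip.grip_point_offset is the distance from the TCP to the grasp point, in m); z points along the fingers, y is the line along which they close (so a half turn about z gives the same grasp; the last joint's range is limited). The gripper opens to 85 mm and grips with 20 to 120 N. Pads are 22 mm wide; open, the fingers measure 114 mm over their backs; the gripper's body (76 mm by 85 mm) begins 54 mm behind the grasp point. The pads swing forward as they close: fully open they stand 13 mm farther back than shut.
Start: joints at [-1.343, 0.494, 1.345, -0, 1.302, -0.096], TCP at [0.198, -0.593, 0.231] pointing down, gripper open.
Joint ranges: [-2.91, 2.91], [-0.82, 2.16], [0.22, 2.67], [-1.22, 4.37], [0.12, 2.79], [-3.08, 3.08]. Speed limits (rad/s): [1.89, 1.89, 2.57, 3.01, 3.01, 3.01].

### API

Orientations are given as a 3x3 rotation matrix whose columns are the frame's x, y, z axes.
In Python, from plant import manip gives the robot as it stands.
- The arm moves only by the tool servo_tool, never from a script. Its argument "deltas" is a list of rows, each a list of 2 entries, a list of its own where there are three numbers: the shift along the tool's x, y, z in m, then the turn, a rotation vector about the tool's x, y, z in degrees. In form: [[[tx, ty, tz], [ax, ay, az]], ...]. A call has 1 to 5 rows; each row shifts and turns the commanded pose from where the row before left it, along the tool's axes as they then stand; what a row does not reach is not made up. A row lasts 1/12 s, in which the tool goes at most 41.7 mm and 7.16 degrees, less where a joint would pass 70% of its speed; a pose out of reach is approached as far as the arm can. A call is refused whole if a number of a shift passes 0.0417 or a number of a turn 7.16, either way. A call with a gripper value outside its range is refused whole. "grip" is the opening, from 0 (shut) to 1 (fully open), set as the call begins (left out, the last holds). The fingers move at their own pace and stop on an object; "newtons" is the grip in N (left out, the last holds). Time passes only in rows, so rows that do not move let the fingers close. It gives the time, the measured TCP pose, the force and the opening at its end, in the units of the state.
- manip.get_obs(): the state, without advancing time (a new reading comes with each control period).
- manip.capture(name): name is "scene" or "top" or "wrist"; returns the picture (420x560x3 uint8, red, green, blue); there is no depth.
- manip.camera_info(name): a dict with "fov_y" (degrees; the focal length in pixels is half the picture's height over the tangent of half this angle, whatever the lens; pixels are square), "cx", "cy" (the principal point, pixels), "k1" (the pictures are not rectified: a ray, as slopes to the right and down, at radius r is drawn at 1 + k1 r^2 times it, then the intrinsics apply), "R" (3x3) and "t" (3): a world point X has camera coordinates R X + t. Camera axes: x right, y down, z forward; pixel columns grow to the right and rows downward; lengths in m; the calibration is good to about 2 mm. A picture is of the moment at which its call begins: read the wrist's pose just before it. camera_info takes no time and is no camera call; for the wrist camera it gives the pose at the moment of the call.
- manip.sign_off(): hands the job in, once; it reports no verdict.
Trained networks look in the newest picture that a camera, given by its name, has taken for a name from the list of things; names that differ only in an ending like _2 or _b are one class to them, and where a whole thing is asked for, a point or a joint stands for the part that bears it (a point fixed in the world has none). Each returns a list of dicts, best first, with "score" (0 to 1); they miss things now and then, are a little off and sometimes report something else, mostly with a low value. They report only what shows in the picture. A call takes as long as a camera call. They do not tell look-alikes from the thing itself.
- manip.regions_of(camera, query): "mask" (420x560 bool, what is visible of it).
- manip.landmark_of(camera, query): "centre" ([x, y, z] in m, in the coordinates of the camera as it stood for that picture, good to about 4 mm: a listed point, or the origin of a listed thing).
The state is a dict: "time_s": time; "qpos": joint angles; "joint_velocities": joint speeds; "joint_torque": joint torques, N m; "ee_pos": TCP position; "tcp_rot": TCP orientation; "ft_force": force on the tool from outside, world axes, zero at the start; "wrist_torque": the same for the moment, N m; "grip_width": opening from 0.0 (shut) to 1.0 (fully open).
Only numpy, scipy, OpenCV 4.12 (cv2) and the standard library are available. Lean on these libraries where they do the work, as an engineer would, in place of code of your own. Each camera call takes 0.05 s, during which the arm holds its last target. There are 200 camera calls.

### The job

Push the blue slide magazine along the scanner's loading lane, between the two low guide rails and into the port, until it sits squarely and gently up against the end stop. The slides stand loose in it, so only push it with your fingers: do not lift it or tip it, do not ram the stop, and let neither the magazine nor the robot touch either rail at any time. Leave the other things on the bench where they are, and finish with the hand clear.

Things in the scene. Friction and masses are not known exactly. Their poses are not given: they have to be found in the camera images.
- magazine: loose blue slide magazine, about 0.3 kg: a plain-walled box 130 mm long (x), 88 wide (y), 44 tall (z), a row of slides on edge in its top, too wide to grip; starts on the loading bed before the lane, off to either side and askew up to 0.3 rad. Origin: centre of its underside. Its +x end is the nose, which goes into the port first; the rear face has a white label.
- loader: the fixed white and blue slide scanner with its dark flat loading bed, whose top is 15 mm above the bench. Origin: on the bench under the middle of the lane's mouth; +x is the loading direction, +y the lane's left, z up. The bed spans y = -135 to +135 mm and x = -245 to 170 mm (the housing's face); it is bare from x = -245 to 0, where the rails start.
- port (a point): middle of the port's lower edge, on the bed at the housing's face, 170 mm along the lane from its mouth; axes as the loader's. The port is 132 mm wide and 51 mm high; the white housing around it is 165 mm tall, 290 mm wide and reaches 215 mm back (+x). The end stop is 25 mm inside the port.
- rail_left: aluminium guide rail on the lane's left (+y of the loader), straight, 205 mm long, 8 mm thick, its top 12 mm above the bed (27 mm above the bench). Origin: centre of its underside, on the bed. It lies parallel to the loader's x. The lane between the rails is 116 mm wide.
- rail_right: the same guide rail on the lane's right (-y of the loader).
- stop: rubber end stop across the lane inside the port, 90 mm wide, from 5 to 27 mm above the bed, fixed. Origin: on the bed in the middle of the face that the nose meets.
- home (a point): where the magazine's origin lies when it is fully home: on the bed, on the lane's centre line, 65 mm before the stop's face; its axes are the loader's (x along the lane). The magazine's rear face is then 65 mm past the lane's mouth and 105 mm of the magazine still stands out of the port.
- oil_bottle: small amber bottle, 30 mm across, 72 mm tall, standing on the bed beside the right rail; leave alone. Origin: centre of its underside.
- specimen_jar: white jar with a red cap, 46 mm across, 58 mm tall, on the bench beside the bed's left edge; leave alone. Origin: centre of its underside.
- coverslip_box: small white and clear box, 45 x 32 x 24 mm, on the bed beside the left rail; leave alone. Origin: centre of its underside.
- slide_box: closed yellow slide box, 100 x 85 x 34 mm, on the bench beside the bed's right edge; leave alone. Origin: centre of its underside.
Not all that is in view belongs to the job. Of the things that look like the magazine, the middle-sized one is meant.

How it is judged:
By the outcome, as a careful person would: the job done as asked, in the order asked, and still so for the second after the job is handed in, with the robot touching nothing.
It also fails if it takes over 70 s, if anything falls off the work surface, if the arm or the gripper's body presses on something with over 40 N, if the wrist force passes 120 N, or if a joint passes its speed limit or range.

## Working session

There is one attempt and no reset: what is moved stays moved. The work goes in short steps, Python scripts to look and compute and a tool call to move; the robot and the scene stay as the last step left them, time stands still between calls to the robot, and variables do not carry over. Pictures are saved under pics/ and viewed, on a budget of 10 in all, crops included, one or two more only if the job needs it, and the job is handed in when it is done.

Besides the shell and the picture viewer there is one more tool, called by a JSON object that holds its "name" and its "arguments". servo_tool: Moves the arm, as the interface text tells. Its arguments: {"type":"object","properties":{"deltas":{"type":"array"},"grip":{"type":"number"},"newtons":{"type":"number"}},"required":["deltas"]}

```bash
ls; mkdir -p pics
cat > h.py <<'E'
import numpy as np, cv2
from plant import manip
def save(cam,name):
    im=manip.capture(cam); cv2.imwrite(f'pics/{name}.png',im[:,:,::-1]); return im
def intr(c):
    f=210/np.tan(np.radians(c['fov_y'])/2); return f
def ray(cam,u,v,z,c=None):
    c=c or manip.camera_info(cam); f=intr(c)
    d=np.array([(u-c['cx'])/f,(v-c['cy'])/f]); s=d.copy()
    for _ in range(20): s=d/(1+c['k1']*(s@s))
    R=np.array(c['R']);t=np.array(c['t']); o=-R.T@t; w=R.T@np.array([s[0],s[1],1])
    return o+w*(z-o[2])/w[2]
def proj(cam,X,c=None):
    c=c or manip.camera_info(cam); f=intr(c)
    p=np.array(c['R'])@np.array(X)+np.array(c['t']); s=p[:2]/p[2]
    s=s*(1+c['k1']*(s@s)); return s*f+[c['cx'],c['cy']]
def lm(cam,q):
    c=manip.camera_info(cam); R=np.array(c['R']);t=np.array(c['t'])
    return [(round(r['score'],2),np.round(R.T@(np.array(r['centre'])-t),4)) for r in manip.landmark_of(cam,q)]
E
python3 - <<'E'
from h import *
a=save('scene','scene0'); b=save('top','top0')
for cam in('scene','top'):
    for q in ['magazine','loader','port','home','stop','rail_left','rail_right','oil_bottle','coverslip_box','specimen_jar','slide_box']:
        print(cam,q,lm(cam,q)[:4])
o=manip.get_obs(); print(o['time_s'],o['ee_pos'],o['tcp_rot'])
E
```

```text
pics
scene magazine [(0.95, array([ 0.4315, -0.4142, -0.0044])), (0.84, array([ 0.5628, -0.1297,  0.0147])), (0.74, array([ 6.460e-01, -3.521e-01,  2.000e-04]))]
scene loader [(0.73, array([ 0.5613,  0.0007, -0.0032]))]
scene port [(0.59, array([0.5813, 0.1743, 0.0178])), (0.54, array([0.6662, 0.0561, 0.0177])), (0.3, array([ 0.5603, -0.13  ,  0.0168]))]
scene home [(0.92, array([0.5718, 0.134 , 0.0143])), (0.31, array([ 0.5595, -0.1267,  0.0194]))]
scene stop []
scene rail_left [(0.74, array([ 0.5613,  0.0025, -0.0023])), (0.6, array([0.5121, 0.1121, 0.019 ]))]
scene rail_right [(0.64, array([0.6319, 0.0994, 0.0118]))]
scene oil_bottle [(0.7, array([0.6694, 0.0569, 0.0149]))]
scene coverslip_box [(0.52, array([0.4667, 0.0973, 0.0152]))]
scene specimen_jar [(0.81, array([ 0.3705, -0.0707,  0.0014]))]
scene slide_box [(0.62, array([ 0.7582, -0.0935, -0.0043]))]
top magazine [(0.83, array([ 0.4265, -0.409 ,  0.0061])), (0.8, array([ 0.5607, -0.1273,  0.013 ])), (0.59, array([ 0.6484, -0.3505, -0.0013]))]
top loader [(0.73, array([ 0.5566,  0.0014, -0.0023]))]
top port [(0.9, array([0.5807, 0.1698, 0.0133]))]
top home [(0.95, array([0.5733, 0.1299, 0.0131]))]
top stop []
top rail_left [(0.51, array([0.5121, 0.1116, 0.0144]))]
top rail_right [(0.8, array([0.6303, 0.0952, 0.0166]))]
top oil_bottle [(0.72, array([0.6673, 0.0558, 0.0167])), (0.69, array([0.6319, 0.0976, 0.0176]))]
top coverslip_box [(0.65, array([0.4712, 0.101 , 0.0152]))]
top specimen_jar [(0.79, array([ 0.3687, -0.0701,  0.0019])), (0.38, array([ 0.5561,  0.005 , -0.0047]))]
top slide_box [(0.64, array([ 0.7512, -0.0931,  0.0014]))]
1.2 [ 0.19827361 -0.59272862  0.23125904] [[ 9.48352581e-01  3.17218192e-01  2.16708899e-05]
 [ 3.17218191e-01 -9.48352581e-01  2.70308837e-05]
 [ 2.91263324e-05 -1.87604078e-05 -9.99999999e-01]]
```

Run:
```python
import cv2,numpy as np
b=cv2.imread('pics/top0.png'); cv2.imwrite('pics/top0c.png',cv2.resize(b,(784,588),interpolation=cv2.INTER_CUBIC))
```

```text
(no output)
```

View pics/top0c.png

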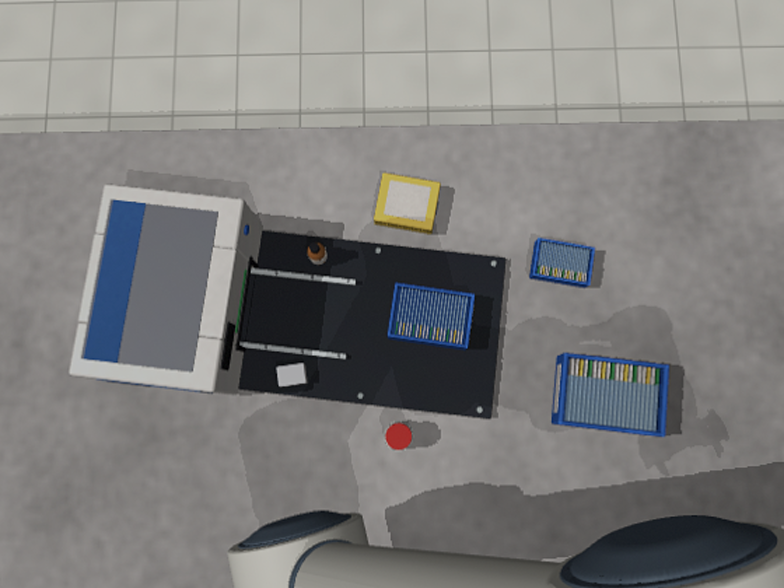

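View pics/scene0.png

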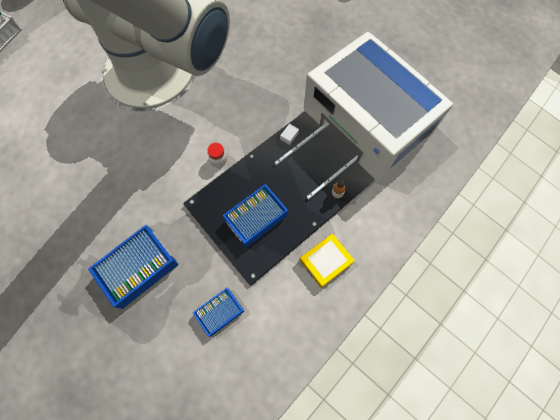

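The top view shows the mid-sized magazine on the bed (centre about (431,316) in the 1.4x picture). The rail mouths are at about (355,281) and (346,356), and the port is at about (245,310). The scene view agrees: the large and small look-alikes stand on the bench. Next I fit poses by silhouette and edges.

```bash
cat >> h.py <<'E'
from scipy.optimize import minimize
def blue(im):
    h=cv2.cvtColor(im,cv2.COLOR_RGB2HSV); return ((h[:,:,0]>100)&(h[:,:,0]<125)&(h[:,:,1]>130)&(h[:,:,2]>50))
def hullmask(cam,P,c,S=4):
    uv=np.array([proj(cam,p,c) for p in P],np.float32)
    m=np.zeros((420*S,560*S),np.uint8); hu=cv2.convexHull(uv)
    cv2.fillConvexPoly(m,np.round(((hu+.5)*S)*16).astype(int),1,shift=4); return m
def box(x,y,a,L=.13,W=.088,z0=.015,z1=.059):
    u=np.array([np.cos(a),np.sin(a)]);v=np.array([-u[1],u[0]])
    return [np.r_[np.array([x,y])+sx*L/2*u+sy*W/2*v,z] for sx in(-1,1) for sy in(-1,1) for z in(z0,z1)]
def fitmag(cam,im,g,c=None,S=4):
    c=c or manip.camera_info(cam)
    m=blue(im).astype(np.uint8); p=proj(cam,[g[0],g[1],.04],c)
    n,l,st,ce=cv2.connectedComponentsWithStats(cv2.morphologyEx(m,cv2.MORPH_CLOSE,np.ones((5,5))))
    k=1+np.argmin([np.hypot(*(ce[i]-p))+(1e4 if st[i,4]<150 else 0) for i in range(1,n)])
    cn=cv2.findContours((l==k).astype(np.uint8),0,1)[0]; h=cv2.convexHull(np.vstack(cn))
    M=np.zeros((420,560),np.uint8); cv2.fillConvexPoly(M,h,1)
    Mb=cv2.resize(M,None,fx=S,fy=S,interpolation=cv2.INTER_NEAREST)
    f=lambda q:-(lambda A:(A&Mb).sum()/(A|Mb).sum())(hullmask(cam,box(q[0]/100,q[1]/100,q[2]/10),c,S))
    r=minimize(f,[g[0]*100,g[1]*100,g[2]*10],method='Nelder-Mead',options=dict(initial_simplex=[[g[0]*100+a,g[1]*100+b,g[2]*10+d] for a,b,d in[(0,0,0),(1,0,0),(0,1,0),(0,0,1)]],xatol=.01,fatol=1e-5))
    return np.array([r.x[0]/100,r.x[1]/100,r.x[2]/10]),-r.fun
E
python3 - <<'E'
from h import *
for cam in('top','scene'):
    im=cv2.imread(f'pics/{cam}0.png')[:,:,::-1].copy()
    print(cam,'mag',fitmag(cam,im,(.561,-.128,1.5)))
    c=manip.camera_info(cam)
    # rails: bright thin pixels near nominal line
    a=np.radians(81.9);u=np.array([np.cos(a),np.sin(a)]);v=np.array([-u[1],u[0]]);o=np.array([.557,.001])
    g=im.astype(float).mean(2)
    for s in(1,-1):
        pts=[]
        for x in np.arange(.01,.165,.005):
            ys=np.arange(-.012,.0121,.0005)+s*.062
            pr=np.array([g[tuple(np.clip(np.round(proj(cam,np.r_[o+x*u+y*v,.027],c)[::-1]).astype(int),0,[419,559]))] for y in ys])
            w=np.clip(pr-pr.min()-.5*np.ptp(pr),0,None)
            if np.ptp(pr)>40: pts.append((x,(w*ys).sum()/w.sum()))
        pts=np.array(pts);k=np.polyfit(pts[:,0],pts[:,1],1)
        for _ in range(3):
            r=abs(np.polyval(k,pts[:,0])-pts[:,1]);q=pts[r<max(.0015,np.median(r)*1.5)];k=np.polyfit(q[:,0],q[:,1],1)
        # start of rail along the line
        xs=np.arange(-.03,.02,.0005);pr=np.array([g[tuple(np.round(proj(cam,np.r_[o+x*u+np.polyval(k,x)*v,.027],c)[::-1]).astype(int))] for x in xs])
        print(cam,s,len(pts),len(q),'yaw',a+np.arctan(k[0]),'y@0',k[1],'start',xs[np.argmax(pr>(pr.min()+pr.max())/2)])
E
```

```text
top mag (array([ 0.55935254, -0.12788663,  1.41565568]), np.float64(0.9631352541016407))
top 1 31 28 yaw 1.4408270972330608 y@0 0.06082116534042177 start 0.001500000000000029
top -1 31 31 yaw 1.4401201219998068 y@0 -0.0627354094581707 start 0.00250000000000003
scene mag (array([ 0.55879853, -0.12692995,  1.40934848]), np.float64(0.9678271179133434))
scene 1 31 30 yaw 1.4389658223976798 y@0 0.059769254914035154 start 0.0005000000000000282
scene -1 31 29 yaw 1.4384160741685261 y@0 -0.06404254066791175 start 0.00250000000000003
```

```bash
cat >> h.py <<'E'
LO=np.array([.5587,.0025]); LA=1.4396
U=np.array([np.cos(LA),np.sin(LA)]); V=np.array([-U[1],U[0]])
def loc(p): d=np.array(p[:2])-LO; return np.array([d@U,d@V])
def wld(a,b): return LO+a*U+b*V
def plan(a,b,z,yaw=None):
    "tool-frame shift to local a,b,z at yaw (deg, relative to the lane) after turning"
    o=manip.get_obs(); R=np.array(o['tcp_rot']); cur=np.arctan2(R[1,0],R[0,0])
    tgt=cur if yaw is None else LA+np.radians(yaw)
    Rt=np.array([[np.cos(tgt),np.sin(tgt),0],[np.sin(tgt),-np.cos(tgt),0],[0,0,-1]])
    d=np.r_[wld(a,b),z]-o['ee_pos']
    print('turn z deg',np.round(np.degrees(cur-tgt),2),'then shift mm',np.round(Rt.T@d*1000,1))
def stat():
    o=manip.get_obs(); R=np.array(o['tcp_rot']); print('t',round(o['time_s'],2),'loc mm',np.round(loc(o['ee_pos'])*1000,1),'z',round(o['ee_pos'][2]*1000,1),'yawrel',round(np.degrees(np.arctan2(R[1,0],R[0,0])-LA),2),'F',np.round(o['ft_force'],1),'grip',round(o['grip_width'],3),'tilt',np.round(R[2,:2],4))
E
python3 - <<'E'
from h import *
stat(); plan(-.1287,-.097,.12,-90)
c=manip.camera_info('wrist'); o=manip.get_obs(); R=np.array(c['R']); p=-R.T@np.array(c['t'])
T=np.array(o['tcp_rot']); print('cam in tool',T.T@(p-o['ee_pos']),'axis',T.T@R[2],c['fov_y'])
for n in('oil_bottle','coverslip_box','specimen_jar','slide_box'): print(n,loc(lm('top',n)[0][1]))
E
```

```text
t 1.2 loc mm [-637.3  279.5] z 231.3 yawrel -63.99 F [ 1.  -0.3 -0.5] grip 1.006 tilt [ 0. -0.]
turn z deg 26.01 then shift mm [ 376.5 -508.6  111.3]
cam in tool [ 0.08221677  0.00077217 -0.1417866 ] axis [-0.31696999 -0.00101186  0.94843503] 63.588102083138125
oil_bottle [ 0.06704903 -0.10069398]
coverslip_box [0.08620673 0.09963383]
specimen_jar [-0.09683194  0.17886961]
slide_box [-0.06959552 -0.20335209]
```

{"name": "servo_tool", "arguments": {"deltas": [[[0, 0, 0], [0, 0, 6.5]], [[0, 0, 0], [0, 0, 6.5]], [[0, 0, 0], [0, 0, 6.5]], [[0, 0, 0], [0, 0, 6.5]], [[0.0188, -0.0254, 0.0055], [0, 0, 0]]], "grip": 0.6}}

```text
time_s: 1.82
ee_pos: [0.218, -0.5733, 0.2265]
tcp_rot: [[0.99, -0.141, -0.0], [-0.141, -0.99, -0.004], [0.0, 0.004, -1.0]]
ft_force: [-0.3, -0.0, -1.0]
grip_width: 0.6
```

{"name": "servo_tool", "arguments": {"deltas": [[[0.0188, -0.0254, 0.0055], [0, 0, 0]], [[0.0188, -0.0254, 0.0055], [0, 0, 0]], [[0.0188, -0.0254, 0.0055], [0, 0, 0]], [[0.0188, -0.0254, 0.0055], [0, 0, 0]], [[0.0188, -0.0254, 0.0055], [0, 0, 0]]]}}

```text
time_s: 2.23
ee_pos: [0.3309, -0.4552, 0.1982]
tcp_rot: [[0.991, -0.131, 0.0], [-0.131, -0.991, -0.0], [0.0, 0.0, -1.0]]
ft_force: [0.3, -0.5, -1.0]
grip_width: 0.598
```

{"name": "servo_tool", "arguments": {"deltas": [[[0.0188, -0.0254, 0.0055], [0, 0, 0]], [[0.0188, -0.0254, 0.0055], [0, 0, 0]], [[0.0188, -0.0254, 0.0055], [0, 0, 0]], [[0.0188, -0.0254, 0.0055], [0, 0, 0]], [[0.0188, -0.0254, 0.0055], [0, 0, 0]]]}}

```text
time_s: 2.65
ee_pos: [0.4408, -0.3415, 0.1707]
tcp_rot: [[0.991, -0.131, 0.0], [-0.131, -0.991, -0.0], [0.0, 0.0, -1.0]]
ft_force: [0.5, -1.0, -0.3]
grip_width: 0.607
```

{"name": "servo_tool", "arguments": {"deltas": [[[0.0188, -0.0254, 0.0055], [0, 0, 0]], [[0.0188, -0.0254, 0.0055], [0, 0, 0]], [[0.0188, -0.0254, 0.0055], [0, 0, 0]], [[0.0188, -0.0254, 0.0055], [0, 0, 0]], [[0.0188, -0.0254, 0.0055], [0, 0, 0]]]}}

```text
time_s: 3.07
ee_pos: [0.5506, -0.2278, 0.1431]
tcp_rot: [[0.991, -0.131, 0.0], [-0.131, -0.991, -0.0], [0.0, 0.0, -1.0]]
ft_force: [-0.1, -0.8, -0.0]
grip_width: 0.603
```

{"name": "servo_tool", "arguments": {"deltas": [[[0.0188, -0.0254, 0.0055], [0, 0, 0]], [[0.0188, -0.0254, 0.0055], [0, 0, 0]], [[0.0188, -0.0254, 0.0055], [0, 0, 0]], [[0.0188, -0.0254, 0.0055], [0, 0, 0]], [[0, 0, 0], [0, 0, 0]]]}}

```text
time_s: 3.48
ee_pos: [0.6403, -0.1341, 0.1202]
tcp_rot: [[0.992, -0.128, 0.001], [-0.128, -0.992, 0.001], [0.001, -0.001, -1.0]]
ft_force: [-1.6, 0.8, -0.1]
grip_width: 0.6
```

Run:
```python
from h import *
stat(); plan(-.1287,-.097,.025,-90)
im=save('wrist','w1')
c=manip.camera_info('wrist'); r=fitmag('wrist',im,(.559,-.1275,1.41),c); print(loc(r[0]),r[0][2]-LA,r[1])
```

```text
t 3.48 loc mm [-124.8  -98.8] z 120.2 yawrel -89.82 F [-1.6  0.8 -0.1] grip 0.6 tilt [ 0.0007 -0.0011]
turn z deg 0.18 then shift mm [-1.8  3.9 95.2]
[-0.13171523 -0.01689207] -0.028050268971311576 0.9049632483149802
```

View pics/w1.png

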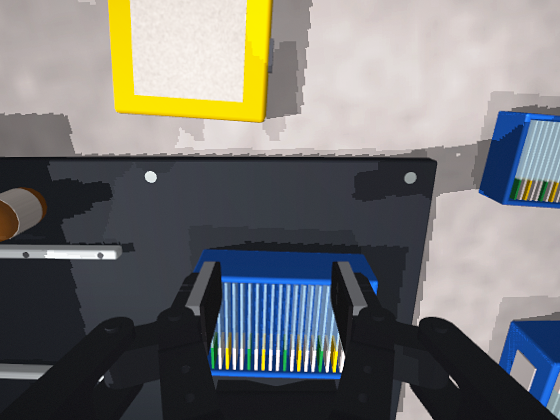

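The wrist view shows the fingertips over bare bed beside the magazine's right side (long side at about row 250–280), with a clear gap. The slide box is farther up. I descend now.

{"name": "servo_tool", "arguments": {"deltas": [[[0, 0.001, 0.024], [0, 0, 0]], [[0, 0.001, 0.024], [0, 0, 0]], [[0, 0.001, 0.024], [0, 0, 0]], [[0, 0.001, 0.024], [0, 0, 0]], [[0, 0, 0], [0, 0, 0]]]}}

```text
time_s: 3.95
ee_pos: [0.634, -0.1423, 0.0214]
tcp_rot: [[0.991, -0.131, -0.006], [-0.131, -0.991, 0.002], [-0.006, -0.001, -1.0]]
ft_force: [-1.8, 0.2, -1.2]
grip_width: 0.599
```

Run:
```python
from h import *
stat()
```

```text
t 3.95 loc mm [-133.7  -93.5] z 21.4 yawrel -90.03 F [-1.8  0.2 -1.2] grip 0.599 tilt [-0.0061 -0.0009]
```

{"name": "servo_tool", "arguments": {"deltas": [[[-0.005, 0, 0], [0, 0, 0]], [[-0.005, 0, 0], [0, 0, 0]], [[-0.005, 0, 0], [0, 0, 0]], [[-0.004, 0, 0], [0, 0, 0]], [[-0.003, 0, 0], [0, 0, 0]]]}}

```text
time_s: 4.37
ee_pos: [0.6149, -0.1393, 0.0265]
tcp_rot: [[0.991, -0.131, 0.001], [-0.131, -0.991, -0.0], [0.001, 0.0, -1.0]]
ft_force: [0.2, 0.2, -1.0]
grip_width: 0.598
```

{"name": "servo_tool", "arguments": {"deltas": [[[-0.003, 0, 0], [0, 0, 0]], [[-0.003, 0, 0], [0, 0, 0]], [[-0.003, 0, 0], [0, 0, 0]], [[-0.001, 0, 0], [0, 0, 0]], [[0, 0, 0], [0, 0, 0]]]}}

```text
time_s: 4.78
ee_pos: [0.6051, -0.138, 0.0254]
tcp_rot: [[0.991, -0.131, 0.0], [-0.131, -0.991, -0.0], [0.0, 0.0, -1.0]]
ft_force: [1.8, -1.3, 2.8]
grip_width: 0.602
```

Run:
```python
from h import *
stat()
im=save('wrist','w2'); save('top','top2')
r=fitmag('wrist',im,(.553,-.1275,1.44)); print(loc(r[0]),r[0][2]-LA,r[1])
```

```text
t 4.78 loc mm [-133.2  -64.4] z 25.4 yawrel -89.98 F [ 1.8 -1.3  2.8] grip 0.602 tilt [0.0003 0.0001]
[-0.13136737  0.01480605] 1.2813356354293286 0.447926267281106
```

View pics/w2.png

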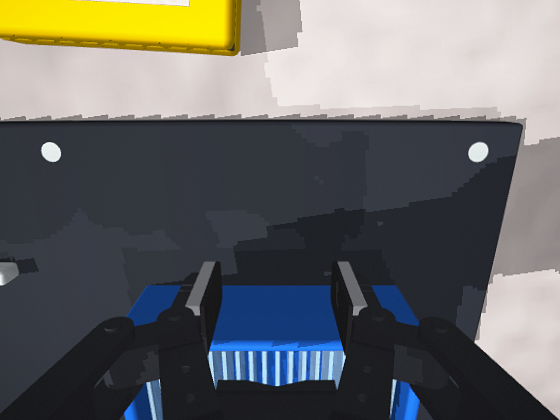

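The wrist view shows both fingertips at the magazine's long wall (about (200,290) and (345,290)). I check the position with the fixed cameras.

Run:
```python
from h import *
cs=save('scene','s2'); t=cv2.imread('pics/top2.png')
cv2.imwrite('pics/c2.png',np.hstack([cv2.resize(t[150:310,200:400],(400,320)),cv2.resize(cs[140:300,180:380,::-1],(400,320))]))
```

```text
(no output)
```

View pics/c2.png

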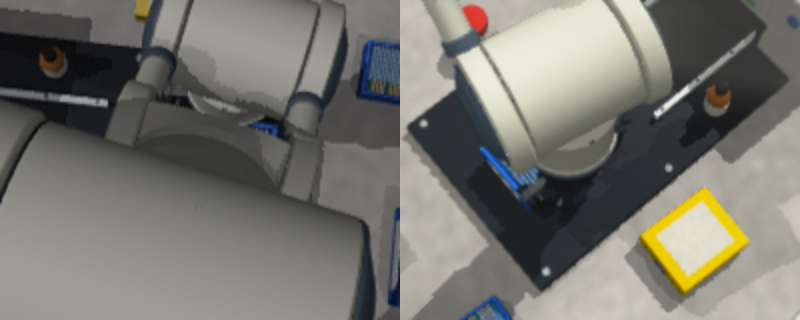

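Both fixed views are blocked by the arm, so I take the rim edge from the wrist picture instead.

Run:
```python
from h import *
im=cv2.imread('pics/w2.png')[:,:,::-1].copy()
b=blue(im)
for u in (160,225,260,290,320,385):
    col=np.where(b[260:420,u])[0]+260
    # lower edge (bed) first blue row
    p=ray('wrist',u,col[0]-.5,.015); print(u,col[0],'bed edge',np.round(loc(p)*1000,1), 'rim',[np.round(loc(ray('wrist',u,345,.059))*1000,1)])
```

```text
160 285 bed edge [-73.7 -54. ] rim [array([-87.9, -53.5])]
225 285 bed edge [-107.4  -54.2] rim [array([-113.6,  -53.8])]
260 285 bed edge [-125.3  -54.2] rim [array([-127.3,  -53.9])]
290 285 bed edge [-140.7  -54.3] rim [array([-139.1,  -53.9])]
320 285 bed edge [-156.1  -54.3] rim [array([-150.8,  -53.9])]
385 285 bed edge [-189.7  -54.2] rim [array([-176.4,  -53.8])]
```

{"name": "servo_tool", "arguments": {"deltas": [[[-0.003, 0, 0], [0, 0, 0]], [[-0.003, 0, 0], [0, 0, 0]], [[-0.003, 0, 0], [0, 0, 0]], [[-0.001, 0, 0], [0, 0, 0]], [[0, 0, 0], [0, 0, 0]]]}}

```text
time_s: 5.35
ee_pos: [0.5944, -0.1365, 0.0251]
tcp_rot: [[0.991, -0.131, -0.001], [-0.131, -0.991, 0.0], [-0.001, -0.0, -1.0]]
ft_force: [-0.6, 0.4, -0.3]
grip_width: 0.6
```

```bash
cat >> h.py <<'E'
def edge(us,im):
    b=blue(im); P=[]
    for u in us:
        col=np.where(b[240:420,u])[0]+240; P.append(loc(ray('wrist',u,col[0]-.5,.015)))
    return np.array(P)
E
python3 - <<'E'
from h import *
stat(); im=save('wrist','w3'); print(np.round(edge((225,260,290,320),im)*1000,1))
E
```

```text
t 5.35 loc mm [-133.1  -53.6] z 25.1 yawrel -89.99 F [-0.6  0.4 -0.3] grip 0.6 tilt [-0.0012 -0.0002]
[[-107.3  -43.5]
 [-125.2  -43.6]
 [-140.6  -43.6]
 [-156.   -43.6]]
```

{"name": "servo_tool", "arguments": {"deltas": [[[0.012, 0, 0], [0, 0, 0]], [[0.02, 0, 0], [0, 0, 0]], [[0, 0, -0.035], [0, 0, 0]], [[0, 0, -0.035], [0, 0, 0]], [[0, 0, -0.035], [0, 0, 0]]]}}

```text
time_s: 5.82
ee_pos: [0.6263, -0.1406, 0.1307]
tcp_rot: [[0.991, -0.131, -0.002], [-0.131, -0.991, 0.001], [-0.002, -0.0, -1.0]]
ft_force: [1.3, 0.4, 1.2]
grip_width: 0.602
```

{"name": "servo_tool", "arguments": {"deltas": [[[0, 0, 0], [0, 0, -6.92]], [[0, 0, 0], [0, 0, -6.92]], [[0, 0, 0], [0, 0, -6.92]], [[0, 0, 0], [0, 0, -6.92]], [[0, 0, 0], [0, 0, -6.92]]]}}

```text
time_s: 6.23
ee_pos: [0.6265, -0.1407, 0.1301]
tcp_rot: [[0.888, 0.461, -0.001], [0.461, -0.888, 0.0], [-0.001, -0.001, -1.0]]
ft_force: [-0.2, 0.4, -0.4]
grip_width: 0.596
```

{"name": "servo_tool", "arguments": {"deltas": [[[0, 0, 0], [0, 0, -6.92]], [[0, 0, 0], [0, 0, -6.92]], [[0, 0, 0], [0, 0, -6.92]], [[0, 0, 0], [0, 0, -6.92]], [[0, 0, 0], [0, 0, -6.92]]]}}

```text
time_s: 6.65
ee_pos: [0.6265, -0.1407, 0.13]
tcp_rot: [[0.469, 0.883, -0.001], [0.883, -0.469, 0.0], [-0.0, -0.001, -1.0]]
ft_force: [0.0, 0.0, -0.1]
grip_width: 0.602
```

{"name": "servo_tool", "arguments": {"deltas": [[[0, 0, 0], [0, 0, -6.92]], [[0, 0, 0], [0, 0, -6.92]], [[0, 0, 0], [0, 0, -6.92]], [[0, 0, 0], [0, 0, 0]], [[0, 0, 0], [0, 0, 0]]]}}

```text
time_s: 7.07
ee_pos: [0.6267, -0.1407, 0.1301]
tcp_rot: [[0.135, 0.991, -0.001], [0.991, -0.135, 0.0], [0.0, -0.001, -1.0]]
ft_force: [0.3, -0.2, 0.2]
grip_width: 0.6
```

Run:
```python
from h import *
stat(); plan(-.237,0,.12,0)
```

```text
t 7.07 loc mm [-133.1  -86.1] z 130.1 yawrel -0.25 F [ 0.3 -0.2  0.2] grip 0.6 tilt [ 0.0001 -0.0008]
turn z deg -0.25 then shift mm [-103.9  -86.1   10.1]
```

{"name": "servo_tool", "arguments": {"deltas": [[[-0.026, -0.0215, 0.0025], [0, 0, -0.25]], [[-0.026, -0.0215, 0.0025], [0, 0, 0]], [[-0.026, -0.0215, 0.0025], [0, 0, 0]], [[-0.026, -0.0215, 0.0025], [0, 0, 0]], [[0, 0, 0], [0, 0, 0]]]}}

```text
time_s: 7.48
ee_pos: [0.5242, -0.2357, 0.1198]
tcp_rot: [[0.135, 0.991, -0.003], [0.991, -0.135, 0.0], [-0.0, -0.003, -1.0]]
ft_force: [0.5, -1.0, 0.3]
grip_width: 0.602
```

{"name": "servo_tool", "arguments": {"deltas": [[[0, 0, 0], [0, 0, 0]], [[0, 0, 0], [0, 0, 0]]]}}

```text
time_s: 7.65
ee_pos: [0.5285, -0.233, 0.1204]
tcp_rot: [[0.131, 0.991, 0.0], [0.991, -0.131, 0.0], [0.0, 0.0, -1.0]]
ft_force: [-0.3, 0.6, 0.6]
grip_width: 0.602
```

Run:
```python
from h import *
stat(); plan(-.237,0,.025,0)
im=save('wrist','w4'); t=save('top','t4');s=save('scene','s4')
m=np.r_[wld(-.131,.0004),LA]
for n,i in(('wrist',im),('top',t),('scene',s)):
    r=fitmag(n,i,m); print(n,np.round(loc(r[0])*1000,1),r[0][2]-LA,r[1])
cv2.imwrite('pics/c4.png',np.hstack([cv2.resize(im[:,:,::-1],(400,300)),cv2.resize(t[120:300,160:400,::-1],(400,300))]))
```

```text
t 7.65 loc mm [-237.4   -0.9] z 120.4 yawrel 0.02 F [-0.3  0.6  0.6] grip 0.602 tilt [0.0001 0.0002]
turn z deg 0.02 then shift mm [ 0.4 -0.9 95.4]
wrist [-129.5    0.7] 0.003969921589291436 0.9963802803000394
top [-1.207e+02 -1.000e-01] 0.030715409939821026 0.7426551292850397
scene [-129.4    1.4] -0.001401412322731943 0.9713134832072288
```

View pics/c4.png

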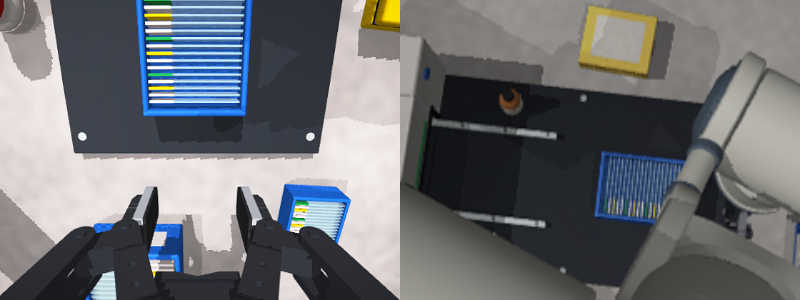

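The left half (wrist) shows the magazine straight ahead of the fingers, square to the bed. The right half (top) shows it lined up with the rails. I descend and start pushing.

{"name": "servo_tool", "arguments": {"deltas": [[[0, 0, 0.024], [0, 0, 0]], [[0, 0, 0.024], [0, 0, 0]], [[0, 0, 0.024], [0, 0, 0]], [[0, 0, 0.023], [0, 0, 0]], [[0, 0, 0], [0, 0, 0]]]}}

```text
time_s: 8.22
ee_pos: [0.527, -0.2313, 0.0217]
tcp_rot: [[0.127, 0.992, -0.005], [0.992, -0.127, 0.003], [0.002, -0.005, -1.0]]
ft_force: [-1.5, 0.8, -0.8]
grip_width: 0.604
```

{"name": "servo_tool", "arguments": {"deltas": [[[0.005, 0, 0], [0, 0, 0]], [[0.006, 0, 0], [0, 0, 0]], [[0.006, 0, 0], [0, 0, 0]], [[0.005, 0, 0], [0, 0, 0]], [[0.004, 0, 0], [0, 0, 0]]]}}

```text
time_s: 8.63
ee_pos: [0.5322, -0.2064, 0.0263]
tcp_rot: [[0.126, 0.992, 0.001], [0.992, -0.126, -0.001], [-0.0, 0.001, -1.0]]
ft_force: [-0.2, -0.4, -0.8]
grip_width: 0.601
```

{"name": "servo_tool", "arguments": {"deltas": [[[0.003, 0, 0], [0, 0, 0]], [[0.003, 0, 0], [0, 0, 0]], [[0.003, 0, 0], [0, 0, 0]], [[0.004, 0, 0], [0, 0, 0]], [[0.004, 0, 0], [0, 0, 0]]]}}

```text
time_s: 9.05
ee_pos: [0.534, -0.1904, 0.0254]
tcp_rot: [[0.127, 0.992, 0.0], [0.992, -0.127, -0.0], [-0.0, 0.0, -1.0]]
ft_force: [0.0, -5.1, 2.7]
grip_width: 0.601
```

{"name": "servo_tool", "arguments": {"deltas": [[[0.004, 0, 0], [0, 0, 0]], [[0.004, 0, 0], [0, 0, 0]], [[0.004, 0, 0], [0, 0, 0]], [[0.004, 0, 0], [0, 0, 0]], [[0.004, 0, 0], [0, 0, 0]]]}}

```text
time_s: 9.47
ee_pos: [0.5364, -0.1701, 0.0253]
tcp_rot: [[0.127, 0.992, 0.0], [0.992, -0.127, -0.0], [-0.0, 0.0, -1.0]]
ft_force: [-0.9, -4.0, 3.9]
grip_width: 0.598
```

{"name": "servo_tool", "arguments": {"deltas": [[[0.004, 0, 0], [0, 0, 0]], [[0.004, 0, 0], [0, 0, 0]], [[0.003, 0, 0], [0, 0, 0]], [[0.002, 0, 0], [0, 0, 0]], [[0, 0, 0], [0, 0, 0]]]}}

```text
time_s: 9.88
ee_pos: [0.5379, -0.157, 0.0252]
tcp_rot: [[0.127, 0.992, -0.0], [0.992, -0.127, 0.0], [0.0, -0.0, -1.0]]
ft_force: [0.3, 0.4, 0.6]
grip_width: 0.599
```

Run:
```python
from h import *
stat()
a=loc(manip.get_obs()['ee_pos'])[0]+.0104+.065
im=save('wrist','w5'); t=save('top','t5');s=save('scene','s5')
m=np.r_[wld(a,.0004),LA]; print(a)
for n,i in(('wrist',im),('top',t),('scene',s)):
    r=fitmag(n,i,m); print(n,np.round(loc(r[0])*1000,1),r[0][2]-LA,r[1])
cv2.imwrite('pics/c5.png',np.hstack([cv2.resize(im[:,:,::-1],(400,300)),cv2.resize(s[60:240,180:420,::-1],(400,300))]))
```

```text
t 9.88 loc mm [-160.8   -0.2] z 25.2 yawrel 0.24 F [0.3 0.4 0.6] grip 0.599 tilt [ 0.0004 -0.0005]
-0.08540476543387765
wrist [-84.    1.6] 0.00498662568364816 0.9907900234905264
top [-60.7  -8.1] -0.3770674749076688 0.24817250504362406
scene [-76.7  -2.7] -0.0612568319921607 0.6077864038731486
```

View pics/c5.png

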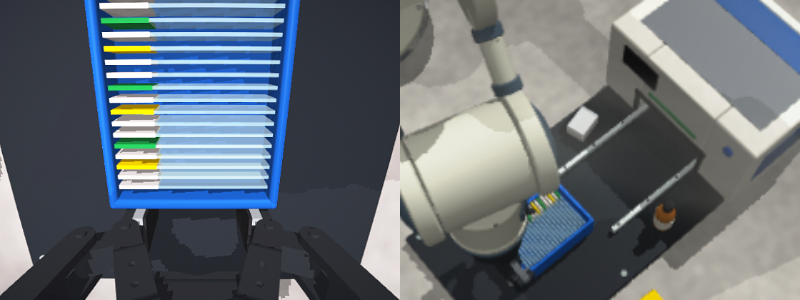

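Left (wrist): magazine square in front of both fingertips. Right (scene): nose just short of the rail mouths, midway between them. I continue with a small yaw trim.

{"name": "servo_tool", "arguments": {"deltas": [[[0.003, 0, 0], [0, 0, 0.2]], [[0.004, 0, 0], [0, 0, 0.2]], [[0.004, 0, 0], [0, 0, 0]], [[0.004, 0, 0], [0, 0, 0]], [[0.004, 0, 0], [0, 0, 0]]]}}

```text
time_s: 10.45
ee_pos: [0.5405, -0.1382, 0.0253]
tcp_rot: [[0.134, 0.991, -0.0], [0.991, -0.134, 0.0], [0.0, -0.0, -1.0]]
ft_force: [0.4, -1.4, 0.1]
grip_width: 0.603
```

{"name": "servo_tool", "arguments": {"deltas": [[[0.004, 0, 0], [0, 0, 0]], [[0.004, 0, 0], [0, 0, 0]], [[0.004, 0, 0], [0, 0, 0]], [[0.004, 0, 0], [0, 0, 0]], [[0.004, 0, 0], [0, 0, 0]]]}}

```text
time_s: 10.87
ee_pos: [0.5433, -0.1185, 0.0253]
tcp_rot: [[0.134, 0.991, 0.0], [0.991, -0.134, -0.0], [-0.0, 0.0, -1.0]]
ft_force: [0.3, -0.6, -0.2]
grip_width: 0.597
```

{"name": "servo_tool", "arguments": {"deltas": [[[0.004, 0, 0], [0, 0, 0]], [[0.004, 0, 0], [0, 0, 0]], [[0.004, 0, 0], [0, 0, 0]], [[0.003, 0, 0], [0, 0, 0]], [[0.001, 0, 0], [0, 0, 0]]]}}

```text
time_s: 11.28
ee_pos: [0.5454, -0.1026, 0.0253]
tcp_rot: [[0.134, 0.991, -0.0], [0.991, -0.134, 0.0], [0.0, -0.0, -1.0]]
ft_force: [-0.5, -1.7, -0.5]
grip_width: 0.6
```

Run:
```python
from h import *
stat()
a=loc(manip.get_obs()['ee_pos'])[0]+.0108+.065
im=save('wrist','w6'); s=save('scene','s6')
m=np.r_[wld(a,.0004),LA]; print(a)
for n,i in(('wrist',im),):
    r=fitmag(n,i,m); print(n,np.round(loc(r[0])*1000,1),r[0][2]-LA,r[1])
cv2.imwrite('pics/c6.png',np.hstack([im[:,:,::-1],cv2.resize(s[80:240,240:400,::-1],(240,240))[:, :] if 0 else cv2.copyMakeBorder(cv2.resize(s[80:220,240:400,::-1],(240,210)),0,210,0,0,0)]))
```

```text
t 11.28 loc mm [-105.9   -0.5] z 25.3 yawrel -0.16 F [-0.5 -1.7 -0.5] grip 0.6 tilt [ 0.0001 -0.0001]
-0.03010124772089247
wrist [-29.1   0.5] -0.001311363098217333 0.9917137683147671
```

View pics/c6.png

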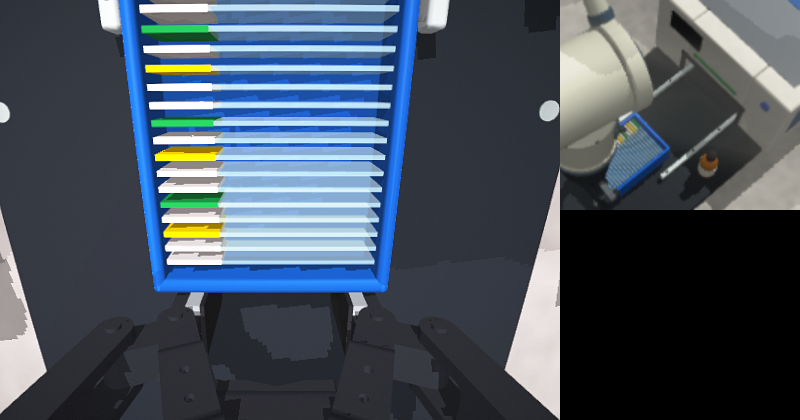

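Rail ends show at the top: outer edges near columns 99 (left) and 447 (right), with the magazine between them. I measure the lane relative to the wrist view.

Run:
```python
from h import *
im=cv2.imread('pics/w6.png').astype(int); g=im.mean(2)
for r in(4,10,16,22):
    L=[x for x in range(80,115) if g[r,x+1]-g[r,x]>50][:1]; Rr=[x for x in range(435,465) if g[r,x]-g[r,x+1]>50][-1:]
    for x in L+Rr: print(r,x,np.round(loc(ray('wrist',x+.5,r,.027))*1000,1))
# bed side edges (z .015)
for r in(330,):
    print(g[r,0:60:4].astype(int),g[r,500:560:4].astype(int))
```

```text
4 97 [ 7.9 64.4]
4 448 [  7.5 -65.6]
10 98 [ 5.8 64.3]
10 447 [  5.5 -65.5]
16 99 [ 3.8 64.2]
16 447 [  3.5 -65.8]
22 100 [ 1.8 64.1]
22 446 [  1.4 -65.7]
[159 159 160 157 158 159 153 230 234  55  57  58  58  58  58] [ 57  57  56  56 202 224 224 224 225 227 228 228 228 226 224]
```

{"name": "servo_tool", "arguments": {"deltas": [[[0.003, 0, 0], [0, 0, 0.2]], [[0.004, 0, 0], [0, 0, 0.15]], [[0.005, 0, 0], [0, 0, 0]], [[0.005, 0, 0], [0, 0, 0]], [[0.005, 0, 0], [0, 0, 0]]]}}

```text
time_s: 11.8
ee_pos: [0.5485, -0.0808, 0.0253]
tcp_rot: [[0.14, 0.99, 0.0], [0.99, -0.14, -0.0], [-0.0, 0.0, -1.0]]
ft_force: [-1.8, -1.5, 0.2]
grip_width: 0.6
```

{"name": "servo_tool", "arguments": {"deltas": [[[0.005, 0, 0], [0, 0, 0]], [[0.005, 0, 0], [0, 0, 0]], [[0.005, 0, 0], [0, 0, 0]], [[0.005, 0, 0], [0, 0, 0]], [[0.005, 0, 0], [0, 0, 0]]]}}

```text
time_s: 12.22
ee_pos: [0.552, -0.056, 0.0253]
tcp_rot: [[0.14, 0.99, 0.0], [0.99, -0.14, -0.0], [-0.0, 0.0, -1.0]]
ft_force: [-0.1, -2.7, 1.0]
grip_width: 0.603
```

{"name": "servo_tool", "arguments": {"deltas": [[[0.005, 0, 0], [0, 0, 0]], [[0.005, 0, 0], [0, 0, 0]], [[0.005, 0, 0], [0, 0, 0]], [[0.003, 0, 0], [0, 0, 0]], [[0.001, 0, 0], [0, 0, 0]]]}}

```text
time_s: 12.63
ee_pos: [0.5546, -0.0372, 0.0253]
tcp_rot: [[0.14, 0.99, 0.0], [0.99, -0.14, 0.0], [0.0, 0.0, -1.0]]
ft_force: [-0.9, -3.0, 2.2]
grip_width: 0.601
```

```bash
cat >> h.py <<'E'
def lane(im):
    "outer rail edges by wrist -> lane centre line fit (local)"
    g=im.astype(float).mean(2); out=[]
    for sgn in(1,-1):
        P=[]
        for x in np.arange(-.02,.15,.004):
            ys=np.arange(.058,.076,.0005)*sgn
            uv=[proj('wrist',np.r_[wld(x,y),.027]) for y in ys]
            if any(not(2<a<557 and 2<b<417) for a,b in uv): continue
            pr=np.array([cv2.getRectSubPix(g.astype(np.float32),(1,1),(float(a),float(b)))[0,0] for a,b in uv])
            d=np.diff(pr);k=np.argmin(d[4:])+4
            if d[k]<-12: P.append((x,(ys[k]+ys[k+1])/2))
        P=np.array(P); out.append(P)
    return out
E
python3 - <<'E'
from h import *
stat()
a=loc(manip.get_obs()['ee_pos'])[0]+.0108+.065
im=save('wrist','w7')
m=np.r_[wld(a,.0004),LA]
r=fitmag('wrist',im,m); print(a,np.round(loc(r[0])*1000,1),r[0][2]-LA,r[1])
for P in lane(im): print(np.round(P*1000,1).tolist())
E
```

```text
t 12.63 loc mm [-39.9  -1.1] z 25.3 yawrel -0.51 F [-0.9 -3.   2.2] grip 0.601 tilt [0.     0.0001]
0.0359303748888202 [37.2 -0.6] -0.007893543619093002 0.9899218863896087Traceback (most recent call last):
  File "<stdin>", line 7, in <module>
  File "h.py", line 66, in lane
    uv=[proj('wrist',np.r_[wld(x,y),.027]) for y in ys]
        ~~~~^^^^^^^^^^^^^^^^^^^^^^^^^^^^^^
  File "h.py", line 14, in proj
    c=c or manip.camera_info(cam); f=intr(c)
           ~~~~~~~~~~~~~~~~~^^^^^
ValueError: time passes only in moves, steps and waits
```

View pics/w7.png

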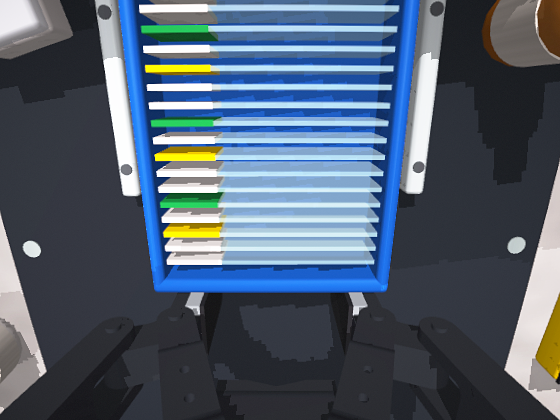

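The wrist view shows the magazine between the rails, with dark gaps on both sides (rails end at about (132,195) and (412,193)). I measure the lane offset.

```bash
sed -i "s/    g=im.astype(float).mean(2); out=\[\]/    g=im.astype(float).mean(2); out=[]; c=manip.camera_info('wrist')/; s/proj('wrist',np.r_\[wld(x,y),.027\])/proj('wrist',np.r_[wld(x,y),.027],c)/" h.py
python3 - <<'E'
from h import *
im=cv2.imread('pics/w7.png')[:,:,::-1]
l=lane(im)
for P in l: print(np.round(P*1000,1).tolist())
k=[np.polyfit(P[:,0],P[:,1],1) for P in l]; print(k)
E
```

```text
[[4.0, 64.2], [8.0, 64.2], [12.0, 64.2], [16.0, 64.2], [20.0, 64.2], [24.0, 64.2], [28.0, 64.2], [32.0, 64.2], [36.0, 64.2], [40.0, 64.2], [44.0, 64.2], [48.0, 64.2], [52.0, 64.2], [56.0, 64.2], [60.0, 64.2], [64.0, 64.2], [68.0, 64.2], [72.0, 64.2]]
[[4.0, -65.8], [8.0, -65.8], [12.0, -60.3], [16.0, -65.2], [20.0, -65.2], [24.0, -65.2], [28.0, -65.2], [32.0, -65.2], [36.0, -65.2], [40.0, -65.8], [44.0, -65.2], [48.0, -65.8], [52.0, -65.2], [56.0, -65.8], [60.0, -65.2], [64.0, -65.8], [68.0, -65.8], [72.0, -65.8]]
[array([-2.6186376e-16,  6.4250000e-02]), array([-0.02038184, -0.06441993])]
```

{"name": "servo_tool", "arguments": {"deltas": [[[0.003, 0, 0], [0, 0, 0]], [[0.005, 0, 0], [0, 0, 0]], [[0.005, 0, 0], [0, 0, 0]], [[0.005, 0, 0], [0, 0, 0]], [[0.005, 0, 0], [0, 0, 0]]]}}

```text
time_s: 13.1
ee_pos: [0.5578, -0.0144, 0.0252]
tcp_rot: [[0.14, 0.99, -0.0], [0.99, -0.14, 0.0], [0.0, -0.0, -1.0]]
ft_force: [-1.1, -1.2, 1.4]
grip_width: 0.596
```

{"name": "servo_tool", "arguments": {"deltas": [[[0.005, 0, 0], [0, 0, 0]], [[0.005, 0, 0], [0, 0, 0]], [[0.005, 0, 0], [0, 0, 0]], [[0.005, 0, 0], [0, 0, 0]], [[0.005, 0, 0], [0, 0, 0]]]}}

```text
time_s: 13.52
ee_pos: [0.5613, 0.0103, 0.0253]
tcp_rot: [[0.14, 0.99, -0.0], [0.99, -0.14, 0.0], [0.0, -0.0, -1.0]]
ft_force: [-0.7, -1.4, -0.1]
grip_width: 0.599
```

{"name": "servo_tool", "arguments": {"deltas": [[[0.005, 0, 0], [0, 0, 0]], [[0.005, 0, 0], [0, 0, 0]], [[0.004, 0, 0], [0, 0, 0]], [[0.003, 0, 0], [0, 0, 0]], [[0.002, 0, 0], [0, 0, 0]]]}}

```text
time_s: 13.93
ee_pos: [0.564, 0.029, 0.0253]
tcp_rot: [[0.14, 0.99, -0.0], [0.99, -0.14, 0.0], [0.0, -0.0, -1.0]]
ft_force: [0.1, -2.1, 0.0]
grip_width: 0.6
```

{"name": "servo_tool", "arguments": {"deltas": [[[0.002, 0, 0], [0, 0, -0.1]], [[0.002, 0, 0], [0, 0, -0.1]], [[0.002, 0, 0], [0, 0, -0.1]], [[0.002, 0, 0], [0, 0, -0.1]], [[0.002, 0, 0], [0, 0, -0.1]]]}}

```text
time_s: 14.35
ee_pos: [0.5653, 0.0387, 0.0253]
tcp_rot: [[0.131, 0.991, -0.0], [0.991, -0.131, 0.0], [0.0, -0.0, -1.0]]
ft_force: [0.4, -1.3, -0.1]
grip_width: 0.601
```

Run:
```python
from h import *
stat()
a=loc(manip.get_obs()['ee_pos'])[0]+.0108+.065
im=save('wrist','w8')
m=np.r_[wld(a,-.0004),LA]
r=fitmag('wrist',im,m); print(a,np.round(loc(r[0])*1000,1),r[0][2]-LA,r[1])
for P in lane(im): print(np.round(P*1000,1).tolist())
```

```text
t 14.35 loc mm [36.7 -1.8] z 25.3 yawrel -0.03 F [ 0.4 -1.3 -0.1] grip 0.601 tilt [ 0. -0.]
0.11251110969734135 [114.1  -0.4] 0.0001481881786358219 0.9889791919746072
[[-4.0, 72.8], [12.0, 64.2], [16.0, 63.8], [20.0, 63.8], [24.0, 64.2], [28.0, 64.2], [32.0, 64.2], [36.0, 64.2], [40.0, 64.2], [44.0, 64.2], [48.0, 64.2], [52.0, 64.2], [56.0, 64.2], [60.0, 64.2], [64.0, 63.8], [68.0, 64.2], [72.0, 64.2], [76.0, 64.2], [80.0, 64.2], [84.0, 64.2], [88.0, 63.8], [92.0, 64.2], [96.0, 63.8], [100.0, 63.8], [104.0, 63.8], [108.0, 64.2], [112.0, 64.2], [116.0, 64.2], [120.0, 64.2], [124.0, 63.8], [128.0, 63.8], [132.0, 64.2], [136.0, 64.2], [140.0, 64.2], [144.0, 64.2], [148.0, 64.2]]
[[4.0, -73.8], [12.0, -65.8], [16.0, -65.8], [20.0, -65.8], [24.0, -65.8], [28.0, -65.8], [32.0, -65.8], [36.0, -65.8], [40.0, -65.8], [44.0, -65.8], [48.0, -65.8], [52.0, -65.8], [56.0, -62.2], [60.0, -65.8], [64.0, -65.8], [68.0, -65.8], [72.0, -60.3], [76.0, -65.8], [80.0, -65.8], [84.0, -65.8], [88.0, -65.2], [92.0, -65.8], [96.0, -65.2], [100.0, -65.8], [104.0, -65.8], [108.0, -65.2], [112.0, -65.8], [116.0, -65.8], [120.0, -65.8], [124.0, -65.8], [128.0, -65.2], [132.0, -65.8], [136.0, -65.8], [140.0, -65.8], [144.0, -65.8], [148.0, -65.2]]
```

{"name": "servo_tool", "arguments": {"deltas": [[[0.002, 0, 0], [0, 0, 0]], [[0.002, 0, 0], [0, 0, 0]], [[0.002, 0, 0], [0, 0, 0]], [[0.002, 0, 0], [0, 0, 0]], [[0.0015, 0, 0], [0, 0, 0]]]}}

```text
time_s: 14.82
ee_pos: [0.5666, 0.0482, 0.0253]
tcp_rot: [[0.131, 0.991, 0.0], [0.991, -0.131, 0.0], [0.0, 0.0, -1.0]]
ft_force: [-0.3, -0.5, -0.3]
grip_width: 0.597
```

{"name": "servo_tool", "arguments": {"deltas": [[[0.001, 0, 0], [0, 0, 0]], [[0.001, 0, 0], [0, 0, 0]], [[0.001, 0, 0], [0, 0, 0]], [[0.0007, 0, 0], [0, 0, 0]], [[0.0005, 0, 0], [0, 0, 0]]]}}

```text
time_s: 15.23
ee_pos: [0.5671, 0.0522, 0.0253]
tcp_rot: [[0.131, 0.991, 0.0], [0.991, -0.131, 0.0], [0.0, 0.0, -1.0]]
ft_force: [0.1, -0.9, -0.9]
grip_width: 0.601
```

Run:
```python
from h import *
stat()
a=loc(manip.get_obs()['ee_pos'])[0]+.0108+.065
im=save('wrist','w9'); m=np.r_[wld(a,-.0004),LA]
r=fitmag('wrist',im,m); print(a,np.round(loc(r[0])*1000,1),r[0][2]-LA,r[1])
g=im.mean(2)
for sgn in(1,-1): # rail end along its middle
    xs=np.arange(-.02,.02,.001); pr=[g[tuple(np.round(proj('wrist',np.r_[wld(x,sgn*.062-.0007),.027])[::-1]).astype(int))] for x in xs]; print(xs[np.argmax(np.array(pr)>(max(pr)+min(pr))/2)])
```

```text
t 15.23 loc mm [50.4 -1.8] z 25.3 yawrel -0.03 F [ 0.1 -0.9 -0.9] grip 0.601 tilt [0. 0.]
0.12615269620637898 [127.5  -0.3] 1.8971283483049106e-05 0.9887296214234378
-0.02
-0.02
```

{"name": "servo_tool", "arguments": {"deltas": [[[0.0005, 0, 0], [0, 0, 0]], [[0.0005, 0, 0], [0, 0, 0]], [[0.0005, 0, 0], [0, 0, 0]], [[0.0005, 0, 0], [0, 0, 0]], [[0.0005, 0, 0], [0, 0, 0]]]}}

```text
time_s: 15.7
ee_pos: [0.5674, 0.0546, 0.0253]
tcp_rot: [[0.131, 0.991, -0.0], [0.991, -0.131, 0.0], [-0.0, -0.0, -1.0]]
ft_force: [-0.4, -1.4, -0.2]
grip_width: 0.595
```

{"name": "servo_tool", "arguments": {"deltas": [[[0.0005, 0, 0], [0, 0, 0]], [[0.0005, 0, 0], [0, 0, 0]], [[0.0005, 0, 0], [0, 0, 0]]]}}

```text
time_s: 15.95
ee_pos: [0.5676, 0.0556, 0.0253]
tcp_rot: [[0.131, 0.991, -0.0], [0.991, -0.131, -0.001], [-0.001, -0.0, -1.0]]
ft_force: [-0.7, -13.0, 0.8]
grip_width: 0.599
```

The force jumped to 13 N and the arm stopped following, so the magazine is on the stop. I ease off gently.

{"name": "servo_tool", "arguments": {"deltas": [[[-0.0003, 0, 0], [0, 0, 0]], [[0, 0, 0], [0, 0, 0]]]}}

```text
time_s: 16.12
ee_pos: [0.5675, 0.0556, 0.0253]
tcp_rot: [[0.131, 0.991, -0.0], [0.991, -0.131, -0.0], [-0.0, -0.0, -1.0]]
ft_force: [-0.5, -3.6, 0.2]
grip_width: 0.597
```

Run:
```python
from h import *
stat()
a=loc(manip.get_obs()['ee_pos'])[0]+.0108+.065
im=save('wrist','w10'); m=np.r_[wld(a,-.0004),LA]
r=fitmag('wrist',im,m); print(a,np.round(loc(r[0])*1000,1),r[0][2]-LA,r[1])
```

```text
t 16.12 loc mm [53.8 -1.8] z 25.3 yawrel -0.03 F [-0.5 -3.6  0.2] grip 0.597 tilt [-0.0002 -0.0001]
0.12959430706186903 [130.9  -0.4] -0.0002211028802003856 0.9887322045162089
```

{"name": "servo_tool", "arguments": {"deltas": [[[-0.001, 0, 0], [0, 0, 0]], [[-0.004, 0, 0], [0, 0, 0]], [[-0.015, 0, 0], [0, 0, 0]], [[-0.02, 0, 0], [0, 0, 0]], [[-0.025, 0, 0], [0, 0, 0]]]}}

```text
time_s: 16.58
ee_pos: [0.559, -0.0086, 0.0253]
tcp_rot: [[0.13, 0.992, 0.0], [0.992, -0.13, 0.0], [0.0, 0.0, -1.0]]
ft_force: [0.3, -0.9, 0.5]
grip_width: 0.598
```

{"name": "servo_tool", "arguments": {"deltas": [[[-0.025, 0, 0], [0, 0, 0]], [[-0.025, 0, -0.01], [0, 0, 0]], [[-0.025, 0, -0.03], [0, 0, 0]], [[-0.025, 0, -0.03], [0, 0, 0]], [[-0.025, 0, -0.03], [0, 0, 0]]]}}

```text
time_s: 17.0
ee_pos: [0.5419, -0.1337, 0.1263]
tcp_rot: [[0.131, 0.991, -0.001], [0.991, -0.131, 0.001], [0.0, -0.001, -1.0]]
ft_force: [1.2, -0.5, -0.8]
grip_width: 0.6
```

{"name": "servo_tool", "arguments": {"deltas": [[[-0.03, 0, -0.02], [0, 0, 0]], [[-0.03, 0, -0.02], [0, 0, 0]], [[-0.02, 0, -0.01], [0, 0, 0]], [[0, 0, 0], [0, 0, 0]], [[0, 0, 0], [0, 0, 0]]]}}

```text
time_s: 17.42
ee_pos: [0.5321, -0.2129, 0.1757]
tcp_rot: [[0.133, 0.991, 0.001], [0.991, -0.133, -0.0], [-0.0, 0.001, -1.0]]
ft_force: [0.1, 0.9, 0.0]
grip_width: 0.598
```

Run:
```python
from h import *
stat()
s=save('scene','s11'); t=save('top','t11'); w=save('wrist','w11')
for n,i in(('scene',s),('top',t)):
    for q in('oil_bottle','coverslip_box','specimen_jar','slide_box'): print(n,q,np.round(loc(lm(n,q)[0][1])*1000,1) if lm(n,q) else None)
    # rear-face fit: rim of magazine
cv2.imwrite('pics/c11.png',np.hstack([cv2.resize(s[60:240,200:440,::-1],(400,300)),cv2.resize(w[:,:,::-1],(400,300))]))
```

```text
t 17.42 loc mm [-217.    -1.8] z 175.7 yawrel -0.14 F [0.1 0.9 0. ] grip 0.598 tilt [-0.0002  0.0013]
scene oil_bottle [ 67.1 -99.1]
scene coverslip_box [ 81.9 103.6]
scene specimen_jar [-94.5 179.1]
scene slide_box [ -67.9 -209. ]
top oil_bottle [ 66.1 -97.5]
top coverslip_box [ 84.4 100.9]
top specimen_jar None
top slide_box [ -70.3 -207. ]
```

View pics/c11.png

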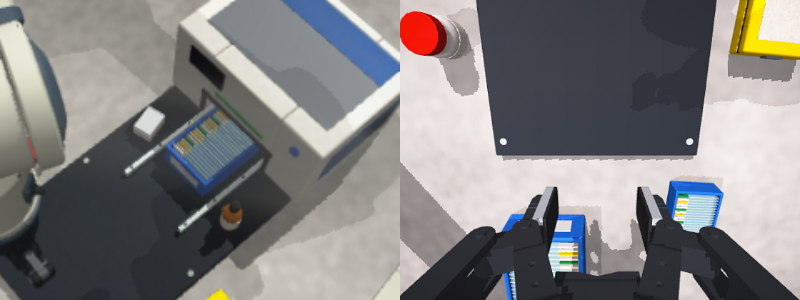

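The scene view shows the magazine seated in the port midway between the rails with the bystanders in place, and the wrist view shows the hand clear. One numeric check that it did not spring back, then I hand in.

Run:
```python
from h import *
im=cv2.imread('pics/s11.png')[:,:,::-1]; b=blue(im)
# first blue along the lane on the magazine's rear rim (z=.059) / bed foot (z=.015), lateral edges too
for y in(-.03,-.015,0,.015,.03):
    xs=np.arange(.03,.1,.0005)
    on=[b[tuple(np.round(proj('scene',np.r_[wld(x,y-.0006),.015])[::-1]).astype(int))] for x in xs]
    print(y,xs[np.argmax(on)] if any(on) else None)
manip.sign_off()
```

```text
-0.03 0.06700000000000003
-0.015 0.06650000000000003
0 0.08000000000000004
0.015 0.08350000000000005
0.03 0.08250000000000005
the job is handed in; nothing more can be done
```

The magazine is in the port against the end stop, the hand is clear, and I have handed the job in.

I pushed it with the open fingertips only. First I pushed it sideways on its right wall to square and centre it, then from the rear along the lane with small yaw corrections. The last few millimetres went at about 6 mm/s. At the stop the force peaked at about 13 N, and I eased off to about 4 N before withdrawing.

**Last checks**
- **Position at the stop:** the wrist camera put the magazine's centre 130.9 mm along the lane (home is 130), about 0.3 mm off the lane's centre line and square to within 0.001 rad.
- **Rails:** the measured offsets left roughly 13 mm between the magazine and each rail throughout, and no picture or force reading showed contact.
- **Other things:** the final pictures and detections have them in place, within the detectors' scatter of about 6 mm. The top camera missed the specimen jar, but the scene camera saw it in place.
- **After withdrawing:** the scene camera found the rear face at about 66.5–67 mm on the right half, near the expected 65–66. On the left half and centre it read 80–84 mm. I put that down to the dark, shaded rear wall or the white label defeating the colour threshold, because the final picture shows the magazine square. I did not re-measure it before handing in.

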